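Pin the retaining bar of a loaf-tin carrier

ROBOT

A 6-joint arm with a two-finger parallel gripper is mounted at the origin on the work surface. World frame = base frame: x ahead of the robot, y to its left, z up, the work surface at z = 0. Lengths are in mm, angles in rad, forces in N, time in s.
With the tool pointing down it reaches from about 275 to 750 mm from the base axis. Payload 10.2 kg.
Tool frame: the origin (TCP) lies midway between the tips of the shut fingers; the grasp point (between the pads) lies 19 mm behind it (ctrl.tcp_to_grasp is the z of the grasp point in the tool frame, in mm); z points along the fingers, y is the direction in which the jaws open and shut (so a half turn about z gives the same grasp; the last joint's range is limited). The gripper opens to 85 mm and grips with 20 to 120 N. Pads are 22 mm wide; open, the fingers measure 114 mm over their backs; the gripper's body (76 mm by 85 mm) begins 54 mm behind the grasp point. The pads swing forward as they close: fully open they stand 13 mm farther back than shut.
Start: joints at [0.932, 0.313, 1.498, -0, 1.331, -0.223], TCP at [212.072, 480.267, 231.294] pointing down, gripper open.
Joint ranges: [-2.94, 2.94], [-0.97, 2.17], [0.19, 2.56], [-1.23, 4.37], [0.02, 3.11], [-2.88, 2.88]. Speed limits (rad/s): [2.39, 2.39, 3.01, 3.14, 3.14, 3.14].

INTERFACE

Orientations are given as a unit quaternion [w, x, y, z].
In Python, from rig import sensors, capture, order, ctrl gives the robot as it stands. The module is installed in compiled form; this text tells all that it offers.
- The arm moves only by the tool play_rows, never from a script. Its argument "deltas" is a list of rows, each a list of 7 numbers: the shift along the world's x, y, z in units of 40 mm (1.0 is 40 mm), then the turn, a rotation vector about the world's x, y, z in units of 6 degrees (1.0 is 6 degrees), then the opening, from -1 (shut) to 1 (fully open). A call has 1 to 8 rows; each row shifts and turns the commanded pose from where the row before left it; what a row does not reach is not made up. A row lasts 1/12 s, in which the tool goes at most 41.7 mm and 7.16 degrees, less where a joint would pass 70% of its speed; a pose out of reach is approached as far as the arm can. A call is refused whole if a number of a shift passes 1 or a number of a turn 1, either way. A call with a gripper value outside its range is refused whole. The fingers move at their own pace and stop on an object; "squeeze" is the grip in N (left out, the last holds). Time passes only in rows, so rows that do not move let the fingers close. It gives the time, the measured TCP pose, the force and the opening at its end, in the units of the state.
- sensors.sense(): the state, without advancing time (a new reading comes with each control period).
- capture(name): name is "side" or "top"; returns a dict with "pixels" (420x560x3 uint8, red, green, blue), "z_map" (420x560 float32, mm along the optical axis (not along the pixel's ray), 0 where there is no reading), "fx", "fy", "cx", "cy" (pixels), "eye" and "rotation" of the camera in the world. Camera axes: x right, y down, z forward; pixel columns grow to the right and rows downward; lengths in mm; the calibration is good to about 2 mm. A picture is of the moment at which its call begins.
- order.finish_job(): hands the job in, once; it reports no verdict.
The state is a dict: "time_s": time; "joints": joint angles; "dq": joint speeds; "tau": joint torques, N m; "eef_pos": TCP position; "ee_rot": TCP orientation; "force": force on the tool from outside, world axes, zero at the start; "wrist_torque": the same for the moment, N m; "grip_width": opening from 0.0 (shut) to 1.0 (fully open).
Only numpy, scipy, OpenCV 4.12 (cv2) and the standard library are available. Lean on these libraries where they do the work, as an engineer would, in place of code of your own. Each camera call takes 0.05 s, during which the arm holds its last target. There are 200 camera calls.

TASK

Before the tin carrier goes into the oven, lock the open end of its retaining bar: take the longest of the three pins out of the wooden holder and put it down through the holes of the carrier's empty bracket until its collar rests on the top plate, then let go. Leave the two shorter pins in the holder.

Things in the scene. Friction and masses are not known exactly. Their poses are not given: they have to be found in the camera images.
- long_pin: longest steel pin, upright in a fixed wooden block (40 mm high; three 30 mm deep holes in a row, 80 mm apart, pins in any order). Origin: centre of the foot; z up the pin: shank 14 mm across to z = 100 mm, collar 44 mm across to 106, plain round grip 24 mm across to 156. About 0.3 kg. It starts with the foot 10 mm above the table; lift 30 mm straight up to clear the block.
- middle_pin: same kind of pin in the same block, shank 70 mm (126 mm in all): not to be taken. Origin: centre of its foot, 10 mm above the table; z up the pin.
- short_pin: same kind of pin in the same block, shank 45 mm (101 mm in all): not to be taken. Origin: centre of its foot, 10 mm above the table; z up the pin.
- eyelet (a point): centre of the top hole of the fixed carrier's empty bracket (right-hand, -y side of two lidded tins; the left one has its pin), on the plate's upper face, 120 mm above the table; z up, -y away from the tins, turned up to 20 deg. Below it two more level plates with aligned 30 mm holes, upper faces at 94 and 48 mm; plates 6 mm thick, top one 60 x 66 mm. Tin lids at 88 mm.
Not all that is in view belongs to the job. What is shaped like the long_pin but orange is not meant.

How it is judged:
By the outcome, as a careful person would: the job done as asked, in the order asked, and still so for the second after the job is handed in, with the robot touching nothing.
It also fails if it takes over 40 s, if anything falls off the work surface, if the arm or the gripper's body presses on something with over 40 N, if the wrist force passes 120 N, or if a joint passes its speed limit or range.

## Working session

There is one attempt and no reset: what is moved stays moved. The work goes in short steps, Python scripts to look and compute and a tool call to move; the robot and the scene stay as the last step left them, time stands still between calls to the robot, and variables do not carry over. Pictures are saved under pics/ and viewed, about 8 in all and at most 12, crops included, and the job is handed in when it is done.

Besides the shell and the picture viewer there is one more tool, called after "Request:" as name(argument=value, ...), one argument or row to a line, values as JSON. play_rows: Moves the arm, as the interface text tells. Its arguments: {"type":"object","properties":{"deltas":{"type":"array","items":{"type":"array","items":{"type":"number"}}},"squeeze":{"type":"number"}},"required":["deltas"]}

```bash
mkdir -p pics; cat > h.py <<'E'
import numpy as np, cv2
from rig import sensors, capture, order, ctrl
def snap(n,f):
    c=capture(n); cv2.imwrite('pics/'+f,c['pixels'][:,:,::-1]); np.savez('pics/'+f[:-4],**c); return c
def cloud(c):
    v,u=np.mgrid[:420,:560]; z=c['z_map']
    p=np.stack([(u-c['cx'])/c['fx']*z,(v-c['cy'])/c['fy']*z,z],-1)
    w=p@np.array(c['rotation']).T+np.array(c['eye']); w[z==0]=np.nan; return w
E
python3 - <<'E'
from h import *
a=snap('top','t1.png');b=snap('side','s1.png')
for c in(a,b):print(c['eye'],np.round(c['rotation'],3).tolist(),c['fx'],c['cx'],c['cy'])
s=sensors.sense();print(s,ctrl.tcp_to_grasp)
E
```

```text
[ 435.30974983 -111.18234311  918.68183447] [-0.052, 0.712, -0.698, 0.055] 519.5163459172288 279.3118073662112 200.07365554942226
[347.98804801 593.92241476 513.58449213] [0.056, -0.122, 0.858, -0.496] 496.065457317683 284.34648312163654 215.16474410827118
{'time_s': 0.1, 'joints': array([ 9.31577205e-01,  3.13403379e-01,  1.49829975e+00, -6.01098263e-06,
        1.33103529e+00, -2.23363038e-01]), 'dq': array([-8.99366513e-04,  7.79125159e-04, -1.28271463e-03,  6.09111765e-05,
        1.54300460e-03, -1.71154715e-03]), 'tau': array([ 5.27161726e-03, -4.12900865e+01, -2.60144752e+01, -6.15519454e-06,
        2.99236846e-03,  6.65042379e-06]), 'eef_pos': array([211.94889237, 480.0796598 , 230.81063653]), 'ee_rot': array([-2.36837432e-04,  2.06432281e-01,  9.78460722e-01, -5.21640241e-04]), 'force': array([ 0.74358618, -0.28191217, -0.59647696]), 'wrist_torque': array([ 0.06726849, -0.04202198, -0.01435217]), 'grip_width': 1.0048672665918912} -18.700000000000003
```

View pics/t1.png

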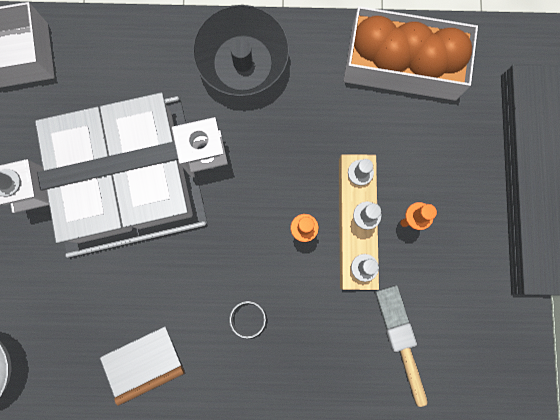

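View pics/s1.png

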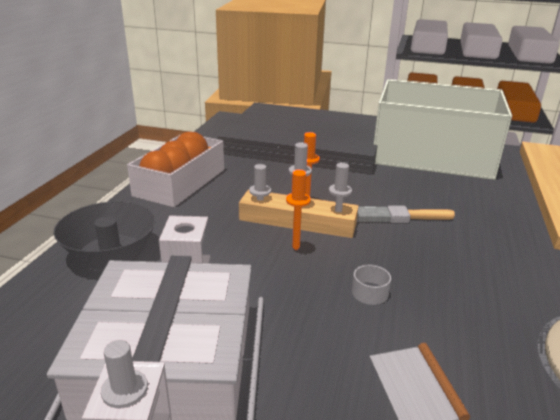

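The top view shows steel pins in the block at (363,172), (369,215) and (367,268), with orange lookalikes at (305,228) and (423,215). The empty bracket's hole is at (199,140). In the side view the pins are at (260,178), (301,160) and (341,178); the middle one looks longest. I'll measure the heights and make one crop to confirm.

```bash
python3 - <<'E'
from h import *
c=dict(np.load('pics/t1.npz'));w=cloud(c)
def comp(u,v,r,zmin):
    s=w[v-r:v+r+1,u-r:u+r+1].reshape(-1,3); s=s[np.isfinite(s[:,2])]
    zt=np.percentile(s[:,2],98); 
    s=s[s[:,2]>zt-5]
    (x,y),rad=cv2.minEnclosingCircle(s[:,:2].astype(np.float32))
    return np.round([x,y,rad,zt,len(s)],1), np.round(s.mean(0),1)
for n,u,v in[('A',363,172),('B',369,215),('C',367,268),('o1',305,228),('o2',426,213)]:print(n,*comp(u,v,13,0))
# block top
m=(abs(w[...,2]-40)<4); m[:,:335]=0;m[:,385:]=0;m[:150]=0;m[295:]=0
print('block',cv2.minAreaRect(w[m][:,:2].astype(np.float32)), np.median(w[m][:,2]))
# plate
m=(abs(w[...,2]-120)<5); m[:,:165]=0;m[:,240:]=0;m[:105]=0;m[190:]=0
r=cv2.minAreaRect(w[m][:,:2].astype(np.float32));print('plate',r,np.median(w[m][:,2]),m.sum())
# hole: plane pixels inside plate at z=120 not on plate
k=m.astype(np.uint8); cs,h=cv2.findContours(k,cv2.RETR_CCOMP,cv2.CHAIN_APPROX_NONE)
R=c['rotation']
for q,hh in zip(cs,h[0]):
    if hh[3]>=0 and len(q)>15:
        q=q[:,0].astype(float);d=np.stack([(q[:,0]-c['cx'])/c['fx'],(q[:,1]-c['cy'])/c['fy'],np.ones(len(q))],-1)@R.T
        P=c['eye']+d*((120-c['eye'][2])/d[:,2:]); print('hole',cv2.fitEllipse(P[:,:2].astype(np.float32)))
for t in[(199,140),(423,215),(110,180),(455,85),(240,60)]: print(t,np.round(w[t[1],t[0]]))
i=c['pixels'][130:310,280:450,::-1];i=cv2.resize(i,None,fx=3,fy=3)
j=cv2.resize(np.load('pics/s1.npz')['pixels'][120:260,220:370,::-1],(400,373))
o=np.zeros((540,910,3),np.uint8);o[:,:510]=i;o[:373,510:]=j;cv2.imwrite('pics/c1.png',cv2.resize(o,(790,469)))
E
```

```text
Traceback (most recent call last):
  File "h.py", line 8, in cloud
    w=p@np.array(c['rotation']).T+np.array(c['eye']); w[z==0]=np.nan; return w
      ~^~~~~~~~~~~~~~~~~~~~~~~~~~
ValueError: matmul: Input operand 1 has a mismatch in its core dimension 0, with gufunc signature (n?,k),(k,m?)->(n?,m?) (size 4 is different from 3)
```

```bash
cat >> h.py <<'E'
from scipy.spatial.transform import Rotation
def Rm(c): q=np.array(c['rotation']); return Rotation.from_quat(q[[1,2,3,0]]).as_matrix()
def cloud(c):
    v,u=np.mgrid[:420,:560]; z=c['z_map']
    p=np.stack([(u-c['cx'])/c['fx']*z,(v-c['cy'])/c['fy']*z,z],-1)
    w=p@Rm(c).T+np.array(c['eye']); w[z==0]=np.nan; return w
E
cat > m.py <<'E'
from h import *
c=dict(np.load('pics/t1.npz'));w=cloud(c)
def comp(u,v,r,zmin):
    s=w[v-r:v+r+1,u-r:u+r+1].reshape(-1,3); s=s[np.isfinite(s[:,2])]
    zt=np.percentile(s[:,2],98); 
    s=s[s[:,2]>zt-5]
    (x,y),rad=cv2.minEnclosingCircle(s[:,:2].astype(np.float32))
    return np.round([x,y,rad,zt,len(s)],1), np.round(s.mean(0),1)
for n,u,v in[('A',363,172),('B',369,215),('C',367,268),('o1',305,228),('o2',426,213)]:print(n,*comp(u,v,13,0))
m=(abs(w[...,2]-40)<4); m[:,:335]=0;m[:,385:]=0;m[:150]=0;m[295:]=0
print('block',cv2.minAreaRect(w[m][:,:2].astype(np.float32)), np.median(w[m][:,2]))
m=(abs(w[...,2]-120)<5); m[:,:165]=0;m[:,240:]=0;m[:105]=0;m[190:]=0
r=cv2.minAreaRect(w[m][:,:2].astype(np.float32));print('plate',r,np.median(w[m][:,2]),m.sum())
k=m.astype(np.uint8); cs,h=cv2.findContours(k,cv2.RETR_CCOMP,cv2.CHAIN_APPROX_NONE)
R=Rm(c)
for q,hh in zip(cs,h[0]):
    if hh[3]>=0 and len(q)>15:
        q=q[:,0].astype(float);d=np.stack([(q[:,0]-c['cx'])/c['fx'],(q[:,1]-c['cy'])/c['fy'],np.ones(len(q))],-1)@R.T
        P=c['eye']+d*((120-c['eye'][2])/d[:,2:]); print('hole',cv2.fitEllipse(P[:,:2].astype(np.float32)))
for t in[(199,140),(423,215),(110,180),(455,85),(240,60)]: print(t,np.round(w[t[1],t[0]]))
i=c['pixels'][130:310,280:450,::-1];i=cv2.resize(i,None,fx=3,fy=3)
j=cv2.resize(np.load('pics/s1.npz')['pixels'][120:260,220:370,::-1],(400,373))
o=np.zeros((540,910,3),np.uint8);o[:,:510]=i;o[:373,510:]=j;cv2.imwrite('pics/c1.png',cv2.resize(o,(790,469)))
E
python3 m.py
```

```text
A [ 617.1 -249.4   11.9  114.   163. ] [ 616.7 -249.2  112.2]
B [ 537.4 -250.3   11.8  169.2  199. ] [ 537.3 -250.   167.2]
C [ 457.3 -251.    11.9  139.2  195. ] [ 457.6 -250.8  137.1]
o1 [ 517.  -153.1   11.6  159.4  195. ] [ 516.8 -153.1  157.4]
o2 [ 539.1 -334.3   11.8  159.1  195. ] [ 538.9 -334.1  157.1]
block ((537.7946166992188, -250.1527099609375), (230.0630340576172, 60.618873596191406), 0.5557335019111633) 41.14001971565909
plate ((651.0025634765625, 18.272008895874023), (61.18959045410156, 70.09400177001953), 14.318294525146484) 121.46207935558925 1418
hole ((651.1671752929688, 16.185863494873047), (29.941730499267578, 30.83639144897461), 51.868595123291016)
(199, 140) [671.  27.  49.]
(423, 215) [ 534. -326.  157.]
(110, 180) [590. 162.  89.]
(455, 85) [ 773. -412.   65.]
(240, 60) [814. -40.  58.]
```

View pics/c1.png

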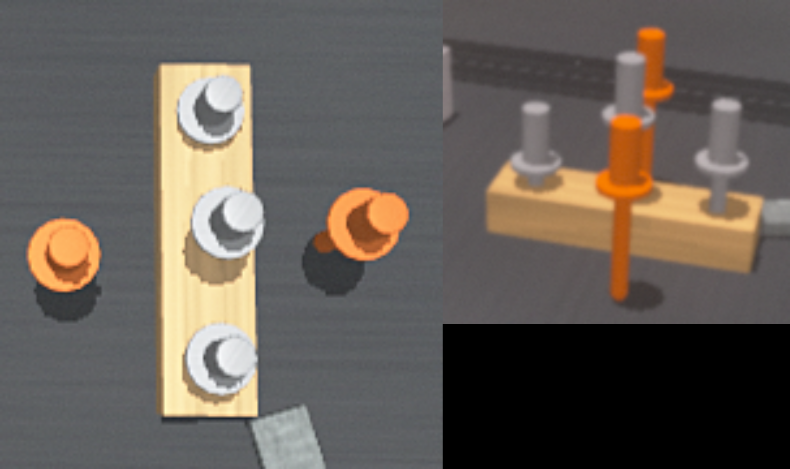

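The longest pin is the middle one: steel, at px (369,215), top measured at 169 mm against 139 and 114 for its neighbours. The pins at px (305,228) and (423,215) are orange, so they are excluded. The long pin is at (537,-250) and the hole at (651,16.5). I'm moving above the pin now with the jaws half open.

Request:
play_rows(
  deltas=[
    [0.4,-0.9,0.2,0,0,0,0],
    [0.4,-0.9,0.2,0,0,0,0],
    [0.4,-0.9,0,0,0,0,0],
    [0.4,-0.9,0,0,0,0,0],
    [0.4,-0.9,0,0,0,0,0],
    [0.4,-0.9,0,0,0,0,0],
    [0.4,-0.9,0,0,0,0,0],
    [0.4,-0.9,0,0,0,0,0],
  ],
  squeeze=60,
)

```text
time_s: 0.77
eef_pos: [340.2, 190.5, 247.3]
ee_rot: [0.0, 0.206, 0.979, 0.0]
force: [1.2, 1.0, -0.1]
grip_width: 0.501
```

Request:
play_rows(
  deltas=[
    [0.4,-0.9,0,0,0,0,0],
    [0.4,-0.9,0,0,0,0,0],
    [0.4,-0.9,0,0,0,0,0],
    [0.4,-0.9,0,0,0,0,0],
    [0.4,-0.9,0,0,0,0,0],
    [0.4,-0.9,0,0,0,0,0],
    [0.4,-0.9,0,0,0,0,0],
    [0.4,-0.9,0,0,0,0,0],
  ],
)

```text
time_s: 1.43
eef_pos: [468.3, -97.7, 247.1]
ee_rot: [-0.0, 0.207, 0.978, 0.0]
force: [-0.3, -0.2, 0.8]
grip_width: 0.499
```

Request:
play_rows(
  deltas=[
    [0.4,-0.9,0,0,0,0,0],
    [0.4,-0.9,0,0,0,0,0],
    [0.4,-0.9,0,0,0,0,0],
    [0,0,0,0,0,0,0],
    [0,0,0,0,0,0,0],
  ],
)

```text
time_s: 1.85
eef_pos: [516.0, -205.0, 246.1]
ee_rot: [-0.001, 0.207, 0.978, 0.0]
force: [-0.1, 0.2, -0.6]
grip_width: 0.506
```

Request:
play_rows(
  deltas=[
    [0.27,-0.56,0,0,0,0,0],
    [0.27,-0.56,0,0,0,0,0],
    [0,0,-0.6,0,0,0,0],
    [0,0,-0.6,0,0,0,0],
    [0,0,-0.5,0,0,0,0],
    [0,0,0,0,0,0,0],
  ],
)

```text
time_s: 2.35
eef_pos: [536.1, -246.3, 175.5]
ee_rot: [-0.003, 0.206, 0.979, 0.002]
force: [0.2, -0.8, 0.2]
grip_width: 0.501
```

```bash
python3 - <<'E'
from h import *
s=sensors.sense();print(s['eef_pos'],s['force'])
t=snap('top','t2.png')['pixels'];d=snap('side','s2.png')['pixels']
o=np.hstack([cv2.resize(t[120:320,270:470],(400,400)),cv2.resize(d[80:260,200:380],(400,400))])
cv2.imwrite('pics/c2.png',o[:,:,::-1])
E
```

```text
[ 536.07211927 -246.29976914  175.51245144] [ 0.2248496  -0.83852842  0.21467056]
```

View pics/c2.png

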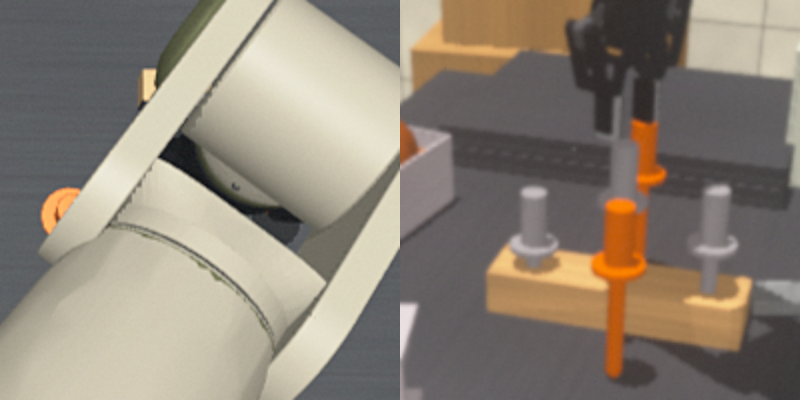

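The fingers at crop px (605,110) and (645,100) straddle the long pin's top at (625,150), just above it. I'll check the settled pose, then go down.

Request:
play_rows(
  deltas=[
    [0,0,0,0,0,0,0],
    [0,0,0,0,0,0,0],
  ],
)

```text
time_s: 2.62
eef_pos: [538.2, -248.5, 181.1]
ee_rot: [0.001, 0.206, 0.979, -0.001]
force: [-0.2, 0.5, -0.2]
grip_width: 0.502
```

Request:
play_rows(
  deltas=[
    [-0.02,-0.04,-0.4,0,0,0,0],
    [0,0,-0.4,0,0,0,0],
    [0,0,-0.4,0,0,0,0],
    [0,0,-0.26,0,0,0,0],
    [0,0,0,0,0,0,0],
    [0,0,0,0,0,0,0],
    [0,0,0,0,0,0,0],
  ],
)

```text
time_s: 3.2
eef_pos: [537.4, -250.5, 122.2]
ee_rot: [0.001, 0.206, 0.978, -0.0]
force: [-0.5, -0.4, -0.0]
grip_width: 0.498
```

Request:
play_rows(
  deltas=[
    [0,0,0,0,0,0,-1],
    [0,0,0,0,0,0,-1],
    [0,0,0,0,0,0,-1],
    [0,0,0,0,0,0,-1],
    [0,0,0,0,0,0,-1],
    [0,0,0,0,0,0,-1],
  ],
  squeeze=80,
)

```text
time_s: 3.7
eef_pos: [537.3, -250.5, 122.1]
ee_rot: [0.001, 0.206, 0.978, -0.0]
force: [-0.9, 0.2, 7.0]
grip_width: 0.262
```

Request:
play_rows(
  deltas=[
    [0,0,0.3,0,0,0,-1],
    [0,0,0.5,0,0,0,-1],
    [0,0,0.5,0,0,0,-1],
    [0,0,0.6,0,0,0,-1],
    [0,0,0.7,0,0,0,-1],
    [0,0,0.7,0,0,0,-1],
    [0,0,0.6,0,0,0,-1],
    [0,0,0.2,0,0,0,-1],
  ],
)

```text
time_s: 4.37
eef_pos: [537.4, -250.5, 288.5]
ee_rot: [0.002, 0.206, 0.978, -0.001]
force: [-0.9, -0.7, -2.0]
grip_width: 0.26
```

```bash
python3 - <<'E'
from h import *
d=snap('side','s3.png')['pixels']
cv2.imwrite('pics/c3.png',cv2.resize(d[30:260,180:410],(500,500))[:,:,::-1])
s=sensors.sense();print(s['eef_pos'],s['force'],s['wrist_torque'],s['grip_width'])
E
```

```text
[ 537.43698047 -250.46950823  287.94356371] [ 0.71780676  0.63032937 -1.30592663] [-0.02751653  0.04327221  0.034335  ] 0.2609418842039522
```

View pics/c3.png

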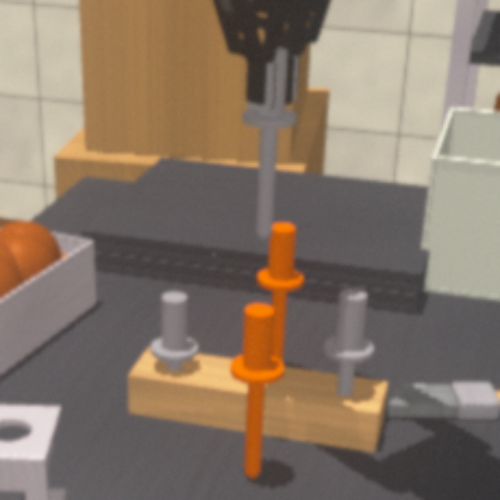

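The long pin, at crop px (268,170), hangs in the jaws clear of everything, and the other two pins are still in the block. Next I carry it to above the bracket.

Request:
play_rows(
  deltas=[
    [0.2,0.42,0,0,0,0,-1],
    [0.36,0.84,0,0,0,0,-1],
    [0.36,0.84,0,0,0,0,-1],
    [0.36,0.84,0,0,0,0,-1],
    [0.36,0.84,0,0,0,0,-1],
    [0.36,0.84,0,0,0,0,-1],
    [0.36,0.84,0,0,0,0,-1],
    [0.3,0.7,0,0,0,0,-1],
  ],
)

```text
time_s: 5.08
eef_pos: [643.4, -1.1, 282.5]
ee_rot: [-0.002, 0.206, 0.979, 0.0]
force: [0.0, 0.4, -2.4]
grip_width: 0.264
```

Request:
play_rows(
  deltas=[
    [0.2,0.5,0,0,0,0,-1],
    [0,0,0,0,0,0,-1],
    [0,0,0,0,0,0,-1],
    [0,0,0,0,0,0,-1],
  ],
)

```text
time_s: 5.42
eef_pos: [650.9, 15.7, 283.4]
ee_rot: [-0.001, 0.207, 0.978, -0.0]
force: [-1.0, 0.2, -2.6]
grip_width: 0.263
```

```bash
cat > pin.py <<'E'
import sys
from h import *
c=snap('side',sys.argv[1]+'.png'); w=cloud(c)
s=sensors.sense();e=s['eef_pos'];print(np.round(e,1),np.round(s['force'],1),s['grip_width'])
d=w-e
m=(np.hypot(d[...,0],d[...,1])<28)&(d[...,2]<-12)&(d[...,2]>-125)
P=w[m]
E=np.array(c['eye'])
for lo,hi in[(-110,-90),(-90,-70),(-70,-50),(-50,-30)]:
    q=P[(P[:,2]-e[2]>lo)&(P[:,2]-e[2]<hi)]
    if len(q)<5: continue
    # fit circle radius 7: median of surface points, push away from camera
    from scipy.optimize import least_squares
    v=q[:,:2].mean(0)-E[:2]; v/=np.linalg.norm(v)
    r=least_squares(lambda x:np.hypot(*(q[:,:2]-x).T)-7,q[:,:2].mean(0)+5*v,loss='soft_l1').x
    print(lo,len(q),np.round(r,1),np.round(r-e[:2],1), 'zmin',P[:,2].min().round(1))
vv,uu=np.where(m);print(uu.min(),uu.max(),vv.min(),vv.max())
cv2.imwrite('pics/%sc.png'%sys.argv[1],cv2.resize(c['pixels'][60:300,70:310],(600,600))[:,:,::-1])
E
python3 pin.py s4
```

```text
[650.9  15.3 283.9] [-1.   1.  -2.3] 0.25926369112056996
-110 114 [651.4  16.2] [0.5 0.9] zmin 171.8
-90 129 [651.7  16.2] [0.7 0.9] zmin 171.8
-70 132 [651.6  16.2] [0.7 0.9] zmin 171.8
-50 142 [651.6  16.2] [0.7 0.9] zmin 171.8
161 190 134 198
```

View pics/s4c.png

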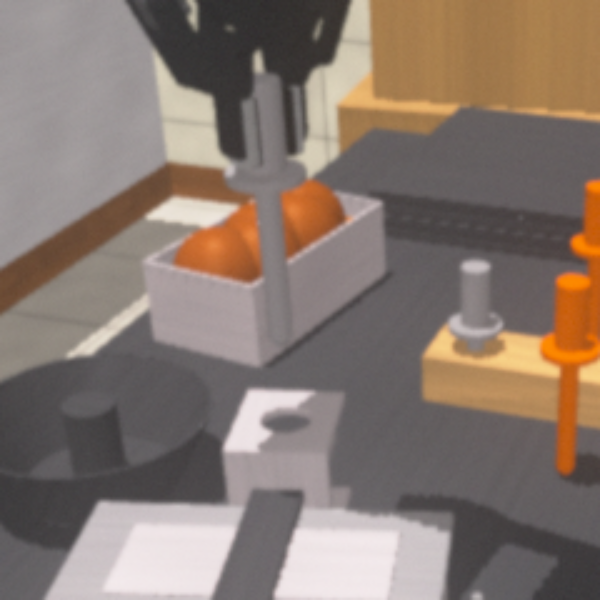

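The pin hangs vertical, with its foot at crop px (280,335) above the bracket hole at (287,420). I'll measure the hole in the same side view so that both come from one camera.

```bash
python3 - <<'E'
from h import *
c=dict(np.load('pics/s4.npz'));w=cloud(c);R=Rm(c)
m=(abs(w[...,2]-120)<4)&(np.hypot(w[...,0]-651,w[...,1]-17)<50)
print('z',np.median(w[m][:,2]),cv2.minAreaRect(w[m][:,:2].astype(np.float32)))
cs,h=cv2.findContours(m.astype(np.uint8),cv2.RETR_CCOMP,cv2.CHAIN_APPROX_NONE)
for q,hh in zip(cs,h[0]):
    if hh[3]>=0 and len(q)>12:
        q=q[:,0].astype(float);d=np.stack([(q[:,0]-c['cx'])/c['fx'],(q[:,1]-c['cy'])/c['fy'],np.ones(len(q))],-1)@R.T
        P=c['eye']+d*((120-c['eye'][2])/d[:,2:]); print('hole',cv2.fitEllipse(P[:,:2].astype(np.float32)))
E
```

```text
z 119.79934012324856 ((651.4067993164062, 19.221590042114258), (60.65243911743164, 73.47470092773438), 14.5764799118042)
hole ((650.7810668945312, 19.94828224182129), (27.064022064208984, 29.829896926879883), 108.87834930419922)
```

The two cameras put the hole at (651, 16.2–19.9) and the pin at (651.5, 16.2). I'll nudge +y by 1.5 mm and go down in stages.

Request:
play_rows(
  deltas=[
    [-0.01,0.04,-0.3,0,0,0,-1],
    [0,0,-0.4,0,0,0,-1],
    [0,0,-0.4,0,0,0,-1],
    [0,0,-0.3,0,0,0,-1],
    [0,0,-0.2,0,0,0,-1],
    [0,0,-0.2,0,0,0,-1],
    [0,0,0,0,0,0,-1],
  ],
)

```text
time_s: 6.05
eef_pos: [650.3, 17.3, 211.3]
ee_rot: [-0.001, 0.207, 0.978, -0.0]
force: [0.1, -0.8, -3.5]
grip_width: 0.261
```

Request:
play_rows(
  deltas=[
    [0,0,-0.2,0,0,0,-1],
    [0,0,-0.2,0,0,0,-1],
    [0,0,-0.2,0,0,0,-1],
    [0,0,-0.2,0,0,0,-1],
    [0,0,-0.2,0,0,0,-1],
    [0,0,0,0,0,0,-1],
  ],
)

```text
time_s: 6.55
eef_pos: [650.2, 18.0, 170.7]
ee_rot: [-0.002, 0.206, 0.978, -0.0]
force: [-0.8, -0.1, -2.5]
grip_width: 0.262
```

Request:
play_rows(
  deltas=[
    [0,0,-0.2,0,0,0,-1],
    [0,0,-0.2,0,0,0,-1],
    [0,0,-0.2,0,0,0,-1],
    [0,0,-0.15,0,0,0,-1],
    [0,0,-0.1,0,0,0,-1],
    [0,0,0,0,0,0,-1],
    [0,0,0,0,0,0,-1],
  ],
)

```text
time_s: 7.13
eef_pos: [650.9, 17.9, 138.9]
ee_rot: [0.0, 0.206, 0.978, -0.0]
force: [0.2, -0.3, -2.8]
grip_width: 0.259
```

Request:
play_rows(
  deltas=[
    [0,0,-0.05,0,0,0,-1],
    [0,0,0,0,0,0,-1],
    [0,0,0,0,0,0,-1],
  ],
)

```text
time_s: 7.38
eef_pos: [650.9, 17.9, 137.1]
ee_rot: [0.0, 0.206, 0.978, -0.0]
force: [0.1, -0.0, -2.3]
grip_width: 0.264
```

Request:
play_rows(
  deltas=[
    [0,0,-0.05,0,0,0,-1],
    [0,0,-0.05,0,0,0,-1],
    [0,0,0,0,0,0,-1],
    [0,0,0,0,0,0,-1],
  ],
)

```text
time_s: 7.72
eef_pos: [650.8, 17.9, 132.7]
ee_rot: [-0.0, 0.206, 0.978, -0.0]
force: [-0.4, 0.1, -3.0]
grip_width: 0.26
```

```bash
python3 pin.py s5
```

```text
[650.9  17.9 132.8] [ 0.2 -0.1 -2.5] 0.25239440007373926
-90 7 [629.4  -7.2] [-21.5 -25. ] zmin 46.4
-50 11 [634.7   7.1] [-16.1 -10.8] zmin 46.4
166 205 221 263
```

View pics/s5c.png

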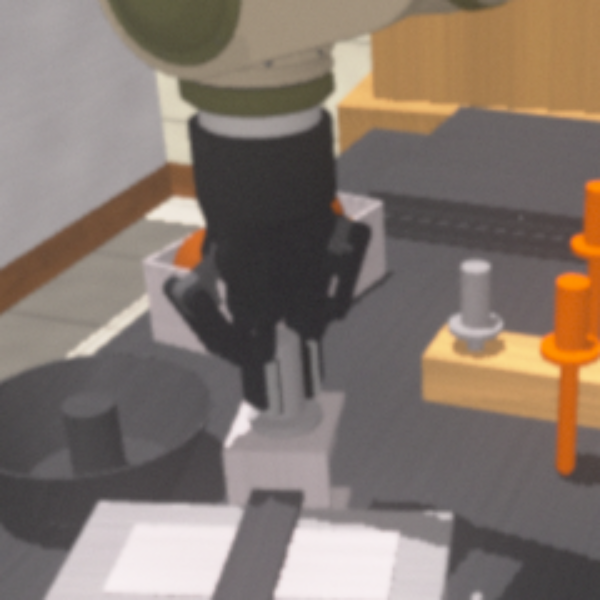

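The collar, at crop px (287,418), is essentially at the plate but not yet loaded. I'll ease down to contact.

Request:
play_rows(
  deltas=[
    [0,0,-0.03,0,0,0,-1],
    [0,0,0,0,0,0,-1],
    [0,0,0,0,0,0,-1],
  ],
)

```text
time_s: 8.02
eef_pos: [651.0, 17.8, 132.2]
ee_rot: [0.0, 0.206, 0.978, 0.0]
force: [-0.3, -0.3, 2.1]
grip_width: 0.259
```

Contact: the force in z changed sign. Opening now, without retracting.

Request:
play_rows(
  deltas=[
    [0,0,0,0,0,0,-0.3],
    [0,0,0,0,0,0,-0.1],
    [0,0,0,0,0,0,0.1],
    [0,0,0,0,0,0,0.1],
    [0,0,0,0,0,0,0.1],
    [0,0,0,0,0,0,0.1],
  ],
)

```text
time_s: 8.52
eef_pos: [650.9, 17.9, 131.7]
ee_rot: [0.0, 0.206, 0.978, 0.0]
force: [-0.6, -0.5, -0.8]
grip_width: 0.549
```

Request:
play_rows(
  deltas=[
    [0,0,0.3,0,0,0,0.1],
    [0,0,0.5,0,0,0,0.1],
    [0,0,0.8,0,0,0,0.1],
    [0,0,0.9,0,0,0,0.1],
    [0,0,0.6,0,0,0,0.1],
    [0,0,0,0,0,0,0.1],
  ],
)

```text
time_s: 9.02
eef_pos: [652.3, 17.7, 263.0]
ee_rot: [0.005, 0.206, 0.978, 0.0]
force: [0.2, -0.8, 0.5]
grip_width: 0.549
```

Request:
play_rows(
  deltas=[
    [0,-0.9,0,0,0,0,0.1],
    [0,-0.9,0,0,0,0,0.1],
    [-0.4,-0.9,0,0,0,0,0.1],
    [-0.9,0,0,0,0,0,0.1],
    [-0.9,0,0,0,0,0,0.1],
    [-0.9,0,0,0,0,0,0.1],
    [-0.9,0,0,0,0,0,0.1],
    [0,0,0,0,0,0,0.1],
  ],
)

```text
time_s: 9.68
eef_pos: [485.8, -89.2, 255.7]
ee_rot: [-0.002, 0.207, 0.978, 0.0]
force: [0.1, -0.3, 0.3]
grip_width: 0.548
```

```bash
python3 - <<'E'
from h import *
t=snap('top','t6.png');d=snap('side','s6.png')
s=sensors.sense();print(s['time_s'],s['eef_pos'],s['force'])
for c in(t,d):
    w=cloud(c); r=np.hypot(w[...,0]-651,w[...,1]-18)
    q=w[(r<20)&(w[...,2]>165)];print('top',q.mean(0).round(1),np.percentile(q[:,2],95).round(1))
    q=w[(r>15)&(r<22)&(w[...,2]>110)&(w[...,2]<140)];print('collar z',np.percentile(q[:,2],[50,90]).round(1))
o=np.hstack([cv2.resize(t['pixels'][80:240,140:300],(400,400)),cv2.resize(d['pixels'][140:320,90:270],(400,400))])
cv2.imwrite('pics/c6.png',o[:,:,::-1])
E
```

```text
9.7833 [490.404166   -90.20648312 256.73119889] [ 0.25887849 -0.04103373 -0.12893193]
top [651.   18.2 177. ] 179.5
collar z [127.3 129. ]
top [649.6  23.3 172.9] 176.5
collar z [125.3 126.4]
```

View pics/c6.png

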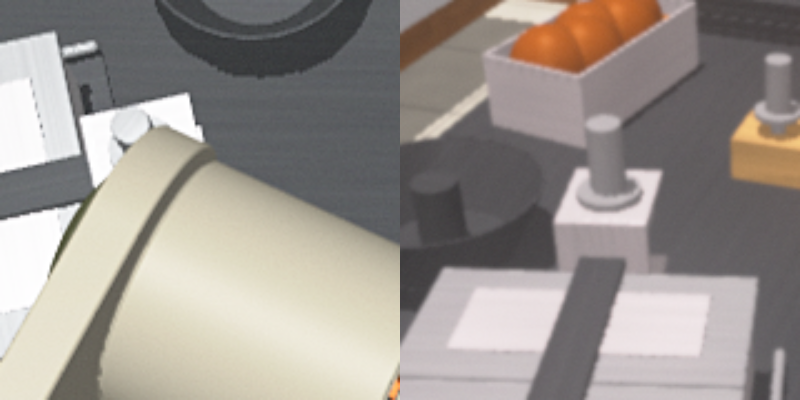

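The pin stands upright in the bracket with its collar on the top plate (side crop px (610,193)). The collar top reads about 126 mm and the grip top about 176.5 mm, both as expected when seated. The arm is clear, so I'm handing in.

```bash
python3 -c "
from rig import order;print(order.finish_job())"
```

```text
the job is handed in; nothing more can be done
None
```

The longest pin, the steel one in the middle of the block, is now down through the empty bracket's holes with its collar on the top plate. I let go, backed the arm off and handed the job in about 10 s into the 40 s limit.

- **Seating:** in the last side view the pin stands upright. Its collar top reads about 126 mm and its grip top about 176.5 mm, against an expected 126 and 176.
- **Forces:** readings stayed below about 7 N at the end of every move.
- **Camera disagreement:** the top camera read heights about 1–3 mm higher than the side camera, and the two put the hole centre about 4 mm apart in y. I aimed between them and nothing touched on the way down.
- **Other pins:** the two shorter pins were still in the block after the lift, and I never reached for them or the orange ones. The last picture shows only one of the short pins.

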